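# Three clicks of walnuts into the snack tub

### The arm

A 6-joint arm with a two-finger parallel gripper is mounted at the origin on the work surface. World frame = base frame: x ahead of the robot, y to its left, z up, the work surface at z = 0. Lengths are in m, angles in rad, forces in N, time in s.
With the tool pointing down it reaches from about 0.4 to 0.825 m from the base axis. Payload 7 kg.
Tool frame: the origin (TCP) lies at the very end of the fingers, on their centre line; the grasp point (between the pads) lies 19 mm behind it; z points along the fingers, y is the direction in which the jaws open and shut (so a half turn about z gives the same grasp; the last joint's range is limited). The gripper opens to 88 mm and grips with 3 to 60 N. Pads are 19 mm wide; open, the fingers measure 130 mm over their backs; the gripper's body (78 mm by 193 mm) begins 47 mm behind the grasp point.
Start: joints at [-1.05, 0.359, 0.012, 0, -1.224, -0.288], TCP at [0.156, -0.657, 0.227] pointing down, gripper open.
Joint ranges: [-3.07, 3.07], [-1.43, 2.12], [-1.02, 1.25], [-3.03, 1.67], [-3.05, -0], [-3.03, 3.03]. Speed limits (rad/s): [2.39, 2.39, 3.01, 3.14, 3.14, 3.14].

### API

Orientations are given as [roll, pitch, yaw] about the fixed x, y, z axes, in that order (R = Rz(yaw) Ry(pitch) Rx(roll)).
In Python, from station import * gives the robot as it stands. The module is installed in compiled form; this text tells all that it offers.
- The arm moves only by the tool move_arm, never from a script. Its argument "rows" is a list of rows, each an object with "delta_rot": the turn, a rotation vector about the world's x, y, z in degrees, a list of three; "delta_pos": the shift along the world's x, y, z in cm, a list of three; "hand": the finger opening in cm, from 0 to 8.76. A call has exactly 10 rows; each row shifts and turns the commanded pose from where the row before left it; what a row does not reach is not made up. A row lasts 1/10 s, in which the tool goes at most 50 mm and 8.59 degrees, less where a joint would pass 70% of its speed; a pose out of reach is approached as far as the arm can. A call is refused whole if a number of a shift passes 5 or a number of a turn 8.59, either way. A call with a gripper value outside its range is refused whole. The fingers move at their own pace and stop on an object; "force" is the grip in N (left out, the last holds). Time passes only in rows, so rows that do not move let the fingers close, or fill a call up. It gives the time, the measured TCP pose, the force and the opening at its end, in the units of the state.
- get_state(): the state, without advancing time (a new reading comes with each control period).
- grab_frame(name): name is "side" or "top"; returns the picture (384x512x3 uint8, blue, green, red); there is no depth.
- camera_info(name): a dict with "camera_matrix" (3x3 intrinsics, pixels), "dist" ([k1, k2, p1, p2, k3] as OpenCV has them; the pictures are not rectified), "world_from_camera" (4x4, takes a point from camera to world coordinates). Camera axes: x right, y down, z forward; pixel columns grow to the right and rows downward; lengths in m; the calibration is good to about 2 mm. A picture is of the moment at which its call begins. camera_info takes no time and is no camera call.
- job_done(): hands the job in, once; it reports no verdict.
The state is a dict: "t": time; "q": joint angles; "qd": joint speeds; "joint_efforts": joint torques, N m; "eef_pos": TCP position; "ee_rot": TCP orientation; "force": force on the tool from outside, world axes, zero at the start; "moment": the same for the moment, N m; "width": finger opening in m.
Only numpy, scipy, OpenCV 4.12 (cv2) and the standard library are available. Lean on these libraries where they do the work, as an engineer would, in place of code of your own. Each camera call takes 0.05 s, during which the arm holds its last target.

### The job

Stand the empty clear snack tub lengthways under the spout of the walnut dispenser, pushed back to the steel column, and then turn the orange paddle knob clockwise, as seen from in front of the knob, by three clicks so that exactly three walnuts drop into the tub. Leave the tub standing under the spout with its three walnuts, keep all the other walnuts in the dispenser, and do not disturb the other things on the table.

Things in the scene. Friction and masses are not known exactly. Their poses are not given: they have to be found in the camera images.
- spout (a point): centre of the 40 x 39 mouth of the dispenser's spout, 75 above the table. Like all points of the dispenser it has the dispenser's axes: x is level and points from the front (the knob's side) inwards to the back, z up, y level, to the left for someone facing the knob. Walnuts fall straight down from here.
- column_stop (a point): point on the front of the steel column at the dispenser's back, 67 behind the spout's centre, 30 up: the back stop for the tub. The face is 140 wide, 39 to the right and 101 to the left of this point. The tub's lane below the spout, on the bare table, is free for 43 to either side; there two flat feet, 8 high, begin, which run forward to 30 in front of the spout.
- hopper_edge (a point): middle of the lower front edge of the clear hopper, 236 above the table, straight above the knob and 9 in front of the knob's centre. The hopper is 156 wide (78 to either side), 226 deep, 145 high with lid. It overhangs knob and tub, so that a tool pointing straight down hits it: lean the tool 35 to 45 degrees, fingers pointing down and inwards (+x).
- knob_centre (a point): centre of the orange paddle knob, on its turning axis (along x), 160 above the table. The paddle is a bar through this point, 92 long (46 each way), 14 thick, 22 deep along x (11 each way). It rests in click positions a quarter turn apart: at rest the bar is either upright or level. Which one at the start is not given: look, or feel. The white housing's front is 23 behind this point.
- knob_face (a point): middle of the knob's front. One click is a quarter turn clockwise seen from the front (top of the bar goes right, to -y) and drops one walnut. It takes 0.2 N m (5 N pushed at 40 from the axis) at first, less and less to half way (45 degrees); pushed past it (60 is safe) it snaps on by itself to the next rest. Let go too soon it springs back. At rest it bears a touch of 3 N at its end. It turns without end.
- tub_centre (a point): centre (half-way up) of the empty clear plastic snack tub: 130 long (its x), 62 wide (its y), 55 high, walls 3, open on top, 70 to 130 g, standing in the open. It can be gripped across its width near either end. Lengthways under the spout (its x along the spout's x, either way round) with its end at the column, its outer end sticks out 63 in front of the spout's centre.
- dispenser: the walnut dispenser, fixed to the table, knob in front; its place and yaw vary. Origin on the table below the middle of its paddle wheel: knob and hopper edge lie at y = 0, the spout at x = 0, y = -60.5. White metering housing with the spout, from x = -24 to +24, y = -86 to +49, 75 to 236 high.
- walnut1_centre (a point): centre of walnut 1 of six, counted in the order in which they will drop: a brown ball 32 across, about 14 g; all six wait in single file in the dispenser's feed, which lets one fall per click
- walnut2_centre (a point): centre of walnut 2 of six, counted in the order in which they will drop: a brown ball 32 across, about 14 g; all six wait in single file in the dispenser's feed, which lets one fall per click
- walnut3_centre (a point): centre of walnut 3 of six, counted in the order in which they will drop: a brown ball 32 across, about 14 g; all six wait in single file in the dispenser's feed, which lets one fall per click
- walnut4_centre (a point): centre of walnut 4 of six, counted in the order in which they will drop: a brown ball 32 across, about 14 g; all six wait in single file in the dispenser's feed, which lets one fall per click
- walnut5_centre (a point): centre of walnut 5 of six, counted in the order in which they will drop: a brown ball 32 across, about 14 g; all six wait in single file in the dispenser's feed, which lets one fall per click
- walnut6_centre (a point): centre of walnut 6 of six, counted in the order in which they will drop: a brown ball 32 across, about 14 g; all six wait in single file in the dispenser's feed, which lets one fall per click
- tub: the same tub; origin under its centre
- meal_a: sealed clear meal tub with orange food and a lid, 162 x 122 x 59 high; bystander; origin under its centre
- meal_b: another such sealed meal tub, same size; bystander; origin under its centre
- oil_bottle: green glass bottle, 64 across, 190 high; bystander; origin under its centre
- spice_jar: amber spice jar with steel cap, 48 across, 85 high; bystander; origin under its centre
- steel_bowl: small steel bowl, 110 across, 50 high; bystander; origin under its centre
- serving_spoon: black-handled serving spoon, 200 long, lying; bystander; its origin lies under its middle
- lid_stack: flat stack of clear lids, 142 x 74 x 18; bystander; origin under its centre
Mind the look-alikes: they are no part of the job. Leave any blue or purple look-alike of the tub alone.

How it is judged:
By the outcome, as a careful person would: the job done as asked, in the order asked, and still so for the second after the job is handed in, with the robot touching nothing.
It also fails if it takes over 69 s, if anything falls off the work surface, if the arm or the gripper's body presses on something with over 40 N, if the wrist force passes 120 N, or if a joint passes its speed limit or range.

## Working session

There is one attempt and no reset: what is moved stays moved. The work goes in short steps, Python scripts to look and compute and a tool call to move; the robot and the scene stay as the last step left them, time stands still between calls to the robot, and variables do not carry over. Pictures are saved under pics/ and viewed, and the job is handed in when it is done.

Besides the shell and the picture viewer there is one more tool, called by a JSON object that holds its "method" and its "body", one argument or row to a line. move_arm: Moves the arm, as the interface text tells. Its arguments: {"type":"object","properties":{"rows":{"type":"array"},"force":{"type":"number"}},"required":["rows"]}

```bash
mkdir -p pics; python3 - <<'E'
from station import *
import cv2,numpy as np
np.set_printoptions(precision=4,suppress=True)
for n in("side","top"):
    cv2.imwrite(f"pics/{n}0.png",grab_frame(n))
    print(n,camera_info(n))
print(get_state())
E
```

```text
side {'camera_matrix': array([[431.1895,   0.    , 256.2717],
       [  0.    , 431.1895, 185.1995],
       [  0.    ,   0.    ,   1.    ]]), 'dist': array([0.0397, 0.    , 0.    , 0.    , 0.    ]), 'world_from_camera': array([[ 0.878 , -0.4567,  0.1435,  0.3246],
       [-0.4787, -0.8396,  0.2569, -0.4363],
       [ 0.0032, -0.2942, -0.9557,  1.4535],
       [ 0.    ,  0.    ,  0.    ,  1.    ]])}
top {'camera_matrix': array([[356.6315,   0.    , 249.6049],
       [  0.    , 356.6315, 188.9431],
       [  0.    ,   0.    ,   1.    ]]), 'dist': array([-0.0933,  0.    ,  0.    ,  0.    ,  0.    ]), 'world_from_camera': array([[-0.0155, -0.9766,  0.2145,  0.2548],
       [-0.9999,  0.0155, -0.0015, -0.0804],
       [-0.0018, -0.2145, -0.9767,  1.438 ],
       [ 0.    ,  0.    ,  0.    ,  1.    ]])}
{'t': 0.1, 'q': array([-1.0499,  0.3593,  0.0112, -0.0003, -1.2241, -0.2881]), 'qd': array([-0.0011, -0.0016,  0.0026,  0.002 ,  0.002 , -0.0016]), 'joint_efforts': array([ -0.0028, -58.416 ,  29.3751,   7.0156,   0.0102,  -0.0001]), 'eef_pos': array([ 0.1556, -0.6564,  0.2257]), 'ee_rot': array([ 3.1402, -0.0001, -2.9089]), 'force': array([ 0.2424,  0.2762, -0.9435]), 'moment': array([-0.0038,  0.063 , -0.0009]), 'width': 0.08778323241732644}
```

View pics/side0.png

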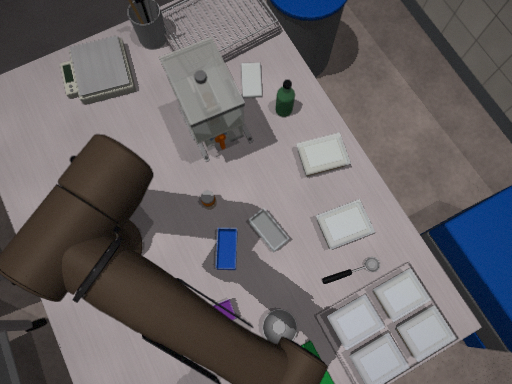

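View pics/top0.png

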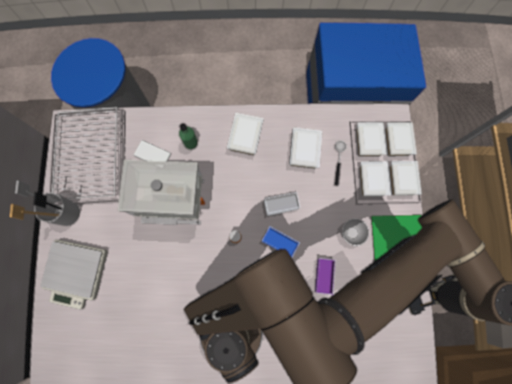

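```bash
cat > h.py <<'E'
import cv2,numpy as np
from station import *
np.set_printoptions(precision=4,suppress=True)
C={n:camera_info(n) for n in("side","top")}
def ray(n,p):
    c=C[n];u=cv2.undistortPoints(np.array([[p]],float),c["camera_matrix"],c["dist"])[0,0]
    T=c["world_from_camera"];return T[:3,3],T[:3,:3]@np.array([u[0],u[1],1])
def on(n,p,z):
    o,d=ray(n,p);return o+d*(z-o[2])/d[2]
def tri(a,b):
    o1,d1=ray("side",a);o2,d2=ray("top",b)
    s=np.linalg.lstsq(np.c_[d1,-d2],o2-o1,rcond=None)[0]
    x,y=o1+d1*s[0],o2+d2*s[1];return (x+y)/2,np.linalg.norm(x-y)
def proj(n,X):
    c=C[n];T=np.linalg.inv(c["world_from_camera"]);r=cv2.Rodrigues(T[:3,:3])[0]
    return cv2.projectPoints(np.array(X,float).reshape(-1,1,3),r,T[:3,3],c["camera_matrix"],c["dist"])[0][:,0]
def crop(img,x0,y0,w,h,k,out):
    c=img[y0:y0+h,x0:x0+w];cv2.imwrite(out,cv2.resize(c,None,fx=k,fy=k,interpolation=cv2.INTER_CUBIC))
E
python3 - <<'E'
from h import *
s=cv2.imread("pics/side0.png");t=cv2.imread("pics/top0.png")
crop(s,155,30,110,140,4,"pics/s_disp.png");crop(t,110,130,120,100,6,"pics/t_disp.png")
crop(s,235,195,70,70,8,"pics/s_tub.png");crop(t,250,180,60,50,10,"pics/t_tub.png")
E
```

```text
(no output)
```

View pics/s_disp.png

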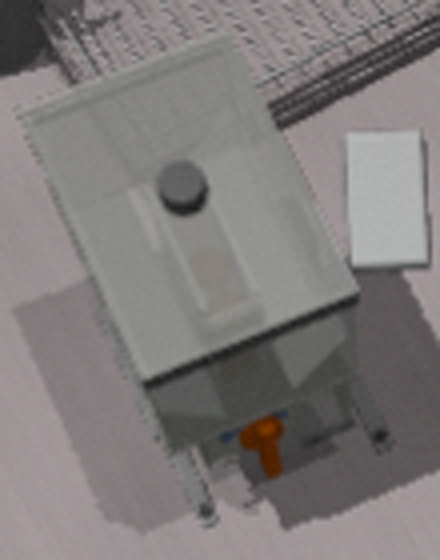

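View pics/t_disp.png

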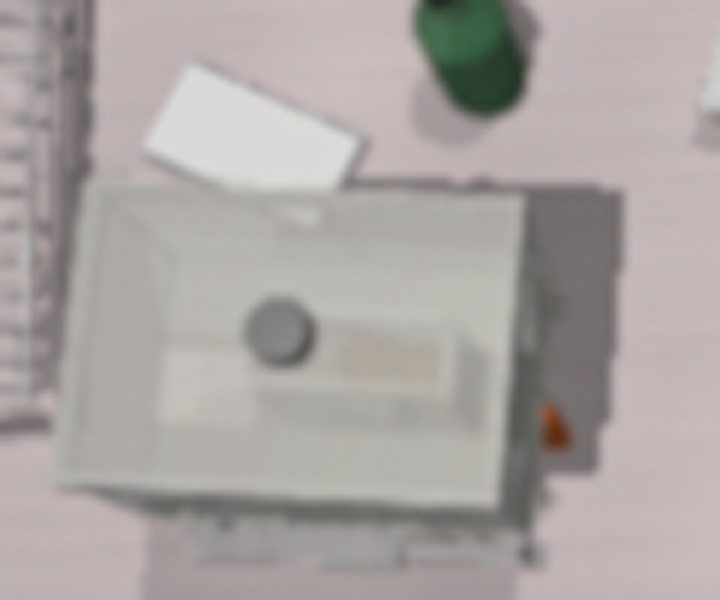

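View pics/s_tub.png

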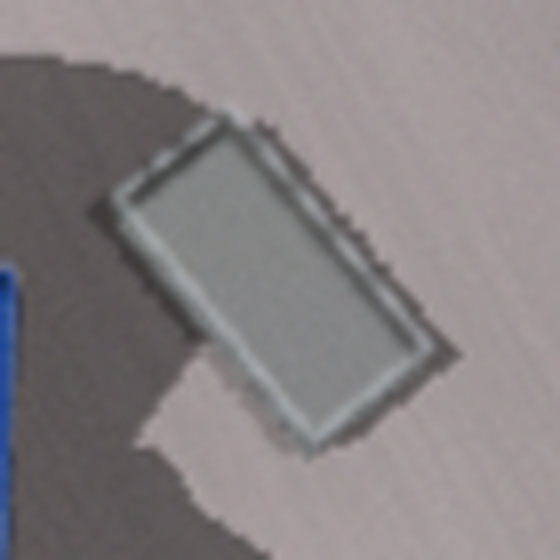

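View pics/t_tub.png

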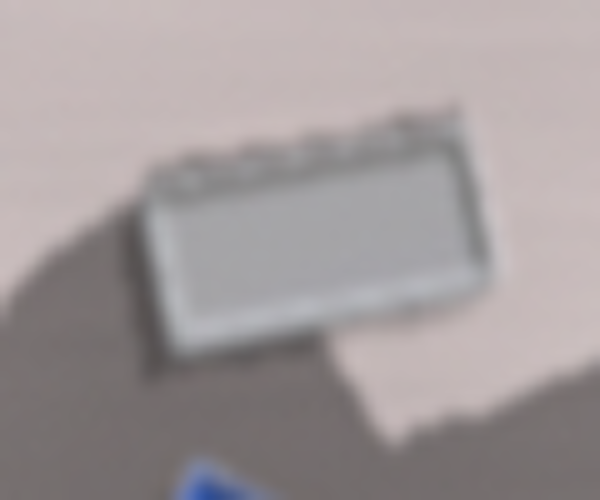

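```bash
python3 - <<'E'
from h import *
print("tub");
P=[on("side",p,.055)[:2] for p in [(249.4,219.4),(263.75,208.75),(290,238.1),(273.75,250.6)]]
Q=[on("top",p,.055)[:2] for p in [(264.8,197.5),(296,191.5),(299.2,208),(267.5,215)]]
for R in(P,Q):
    R=np.array(R);print(R,R.mean(0),[np.linalg.norm(R[i]-R[(i+1)%4]) for i in range(4)],[np.degrees(np.arctan2(*(R[(i+1)%4]-R[i])[::-1])) for i in range(4)])
print("hopper top")
P=[on("side",p,.381)[:2] for p in [(191.25,125),(244.5,103.75),(212.5,39.5),(160,57.5)]]
Q=[on("top",p,.381)[:2] for p in [(193.5,214),(197.5,162.5),(125,160.5),(120,211)]]
for R in(P,Q):
    R=np.array(R);print(R,R.mean(0),[np.linalg.norm(R[i]-R[(i+1)%4]) for i in range(4)],[np.degrees(np.arctan2(*(R[(i+1)%4]-R[i])[::-1])) for i in range(4)])
print(on("side",(196.3,142.5),.236),on("side",(243.75,122.5),.236))
s=cv2.imread("pics/side0.png")
m=cv2.inRange(cv2.cvtColor(s,cv2.COLOR_BGR2HSV),(5,150,90),(20,255,255));ys,xs=np.nonzero(m[:170,:300]);print(xs.min(),xs.max(),ys.min(),ys.max(),xs.mean(),ys.mean())
E
```

```text
tub
[[ 0.4578 -0.1536]
 [ 0.5171 -0.1445]
 [ 0.5448 -0.2719]
 [ 0.4782 -0.2821]] [ 0.4995 -0.213 ] [np.float64(0.05996636805406735), np.float64(0.13035178540526424), np.float64(0.0673937674525393), np.float64(0.13012120782683675)] [np.float64(8.678959542230324), np.float64(-77.73893870037027), np.float64(-171.30223739063885), np.float64(98.99459612897826)]
[[ 0.523  -0.142 ]
 [ 0.5452 -0.2665]
 [ 0.4787 -0.2763]
 [ 0.4531 -0.1509]] [ 0.5    -0.2089] [np.float64(0.12647132457357102), np.float64(0.06719404758019754), np.float64(0.12800744986015652), np.float64(0.0704179989913865)] [np.float64(-79.8719444343838), np.float64(-171.62530651957036), np.float64(101.54516927985861), np.float64(7.235984430460358)]
hopper top
[[0.4124 0.0863]
 [0.5696 0.0739]
 [0.5853 0.2989]
 [0.427  0.3165]] [0.4986 0.1939] [np.float64(0.15767692379952447), np.float64(0.22554350409151783), np.float64(0.15930319845838595), np.float64(0.23064166339257924)] [np.float64(-4.5154901448764795), np.float64(86.0128311610516), np.float64(173.65736856840476), np.float64(-93.6149402718113)]
[[0.4127 0.0873]
 [0.5732 0.0779]
 [0.5843 0.3065]
 [0.4247 0.3123]] [0.4987 0.196 ] [np.float64(0.1607967314706123), np.float64(0.22892865613814697), np.float64(0.15971120125809557), np.float64(0.2253210375743149)] [np.float64(-3.3776565045050977), np.float64(87.23933468061932), np.float64(177.91333782452958), np.float64(-93.03713979447046)]
[0.4122 0.0975 0.236 ] [0.5704 0.0874 0.236 ]
219 223 135 138 221.0 136.5
```

```bash
python3 - <<'E'
from h import *
yaw=np.radians(86.2);ex=np.array([np.cos(yaw),np.sin(yaw),0]);ey=np.array([-ex[1],ex[0],0])
for off in (0,.01):
    e=np.array([.492,.0815,.236])+off*ex
    for dy in(78,0,-78):print(off,dy,[proj(n,e+ey*dy/1e3)[0] for n in C])
    for nm,v in(("up",[0,0,1]),("lvl",ey)):
        k=e+ex*.009;k[2]=.16
        for s in(-.046,0,.046):
            print(nm,s,[proj(n,k+np.array(v)*s-ex*.011)[0] for n in C])
for n in C:
    s=cv2.imread(f"pics/{n}0.png")
    hsv=cv2.cvtColor(s,cv2.COLOR_BGR2HSV);m=cv2.inRange(hsv,(4,150,50),(22,255,255))
    x0,y0=(205,125) if n=="side" else (190,190)
    print(n);[print(y0+i,r) for i,r in enumerate((m[y0:y0+28,x0:x0+28]>0).astype(int).astype(str).tolist()) if '1' in r for r in [''.join(r)]]
E
```

```text
0 78 [array([198.4759, 145.1019]), array([200.3455, 219.7973])]
0 0 [array([222.0579, 135.2162]), array([202.1315, 197.2808])]
0 -78 [array([245.2755, 125.4657]), array([203.9053, 175.3461])]
up -0.046 [array([224.9676, 150.5672]), array([206.9201, 203.5025])]
up 0 [array([224.0215, 145.2783]), array([205.4226, 201.3009])]
up 0.046 [array([223.0131, 139.6429]), array([203.8185, 198.9417])]
lvl -0.046 [array([237.0374, 139.7694]), array([206.3835, 188.9989])]
lvl 0 [array([224.0215, 145.2783]), array([205.4226, 201.3009])]
lvl 0.046 [array([210.8916, 150.8308]), array([204.4577, 213.7808])]
0.01 78 [array([197.2097, 142.3272]), array([197.421 , 219.6425])]
0.01 0 [array([220.756, 132.482]), array([199.2439, 197.1351])]
0.01 -78 [array([243.9388, 122.7704]), array([201.0557, 175.209 ])]
up -0.046 [array([223.7666, 148.0277]), array([204.2855, 203.3682])]
up 0 [array([222.784 , 142.6681]), array([202.6978, 201.1625])]
up 0.046 [array([221.7369, 136.9578]), array([200.9971, 198.7989])]
lvl -0.046 [array([235.7813, 137.1803]), array([203.6784, 188.8649])]
lvl 0 [array([222.784 , 142.6681]), array([202.6978, 201.1625])]
lvl 0.046 [array([209.6731, 148.199 ]), array([201.7135, 213.6378])]
side
134 0000000000000000111000000000
135 0000000000000011111100000000
136 0000000000001111111110000000
137 0000000000011111111110000000
138 0000000000111111111100000000
139 0000000000111111111100000000
140 0000000000111111111000000000
141 0000000000011111111000000000
142 0000000000000011111100000000
143 0000000000000001111100000000
144 0000000000000001111100000000
145 0000000000000001111100000000
146 0000000000000000111100000000
147 0000000000000000111100000000
148 0000000000000000011100000000
top
199 0000000000011000000000000000
200 0000000000011000000000000000
201 0000000000011100000000000000
202 0000000000011100000000000000
203 0000000000011100000000000000
```

```bash
cat >> h.py <<'E'
from scipy.spatial.transform import Rotation as Ro
def Rtool(yawdeg,lean,sgn=1):
    y=np.radians(yawdeg);l=np.radians(lean)
    ex=np.array([np.cos(y),np.sin(y),0]);ey=np.array([-ex[1],ex[0],0])
    z=np.sin(l)*ex-np.cos(l)*np.array([0,0,1]);yy=sgn*ey
    return Ro.from_matrix(np.c_[np.cross(yy,z),yy,z])
def go(pos,R):
    s=get_state();c=Ro.from_euler('xyz',s["ee_rot"])
    v=np.degrees((R*c.inv()).as_rotvec());dp=(np.array(pos)-s["eef_pos"])*100
    print("dpos cm",dp,"|",np.linalg.norm(dp).round(2),"rot deg",v,"|",np.linalg.norm(v).round(2),"q",s["q"])
D0=np.array([.495,.1474,0]);DY=86.4
def disp(x,y,z):
    a=np.radians(DY);return D0+np.array([np.cos(a)*x-np.sin(a)*y,np.sin(a)*x+np.cos(a)*y,z*1.])
E
python3 - <<'E'
from h import *
for sg in(1,-1): go([.5073,-.2524,.02],Rtool(100,45,sg))
s=cv2.imread("pics/side0.png");hsv=cv2.cvtColor(s,cv2.COLOR_BGR2HSV)
for nm,lo,hi,box in(("blue",(105,150,60),(130,255,255),(200,210,60,70)),("purp",(135,120,60),(165,255,255),(190,280,70,60))):
    x,y,w,h=box;m=cv2.inRange(hsv[y:y+h,x:x+w],lo,hi)
    c=max(cv2.findContours(m,0,2)[0],key=cv2.contourArea)
    b=cv2.boxPoints(cv2.minAreaRect(c))+[x,y];print(nm,[on("side",p,.05)[:2] for p in b])
for nm,p,z in(("spice",(207,197),.085),("bowl",(281,325),.05),("bottle",(287,84),.19)):print(nm,on("side",p,z))
E
```

```text
dpos cm [ 35.1681  40.3983 -20.5732] | 57.38 rot deg [ 41.2104 -27.208   81.7781] | 95.53 q [-1.0499  0.3593  0.0112 -0.0003 -1.2241 -0.2881]
dpos cm [ 35.1681  40.3983 -20.5732] | 57.38 rot deg [ 27.4712  41.9232 -88.001 ] | 101.27 q [-1.0499  0.3593  0.0112 -0.0003 -1.2241 -0.2881]
blue [array([ 0.2878, -0.2423]), array([ 0.3533, -0.1288]), array([ 0.4055, -0.161 ]), array([ 0.3385, -0.2735])]
purp [array([ 0.2258, -0.345 ]), array([ 0.2376, -0.3388]), array([ 0.2721, -0.4005]), array([ 0.2603, -0.4065])]
spice [ 0.3682 -0.0267  0.085 ]
bowl [ 0.3863 -0.4918  0.05  ]
bottle [0.7704 0.1614 0.19  ]
```

{"method": "move_arm", "body": {
  "rows": [
    {"delta_pos": [1.85,1.5,0],"delta_rot": [2.06,-1.36,4.09],"hand": 8.76},
    {"delta_pos": [1.85,1.5,0],"delta_rot": [2.06,-1.36,4.09],"hand": 8.76},
    {"delta_pos": [1.85,1.5,0],"delta_rot": [2.06,-1.36,4.09],"hand": 8.76},
    {"delta_pos": [1.85,1.5,0],"delta_rot": [2.06,-1.36,4.09],"hand": 8.76},
    {"delta_pos": [1.85,1.5,0],"delta_rot": [2.06,-1.36,4.09],"hand": 8.76},
    {"delta_pos": [1.85,1.5,0],"delta_rot": [2.06,-1.36,4.09],"hand": 8.76},
    {"delta_pos": [1.85,1.5,0],"delta_rot": [2.06,-1.36,4.09],"hand": 8.76},
    {"delta_pos": [1.85,1.5,0],"delta_rot": [2.06,-1.36,4.09],"hand": 8.76},
    {"delta_pos": [1.85,1.5,0],"delta_rot": [2.06,-1.36,4.09],"hand": 8.76},
    {"delta_pos": [1.85,1.5,0],"delta_rot": [2.06,-1.36,4.09],"hand": 8.76}
  ]
}}

```text
t: 1.1
eef_pos: [0.3412, -0.506, 0.2262]
ee_rot: [2.971, 0.39, -2.215]
force: [-0.0, -0.4, 1.0]
width: 0.0876
```

{"method": "move_arm", "body": {
  "rows": [
    {"delta_pos": [1.85,1.5,-0.5],"delta_rot": [2.06,-1.36,4.09],"hand": 8.76},
    {"delta_pos": [1.85,1.5,-0.5],"delta_rot": [2.06,-1.36,4.09],"hand": 8.76},
    {"delta_pos": [1.85,1.5,-0.5],"delta_rot": [2.06,-1.36,4.09],"hand": 8.76},
    {"delta_pos": [1.85,1.5,-0.5],"delta_rot": [2.06,-1.36,4.09],"hand": 8.76},
    {"delta_pos": [1.85,1.5,-0.5],"delta_rot": [2.06,-1.36,4.09],"hand": 8.76},
    {"delta_pos": [1.85,1.5,-0.5],"delta_rot": [2.06,-1.36,4.09],"hand": 8.76},
    {"delta_pos": [1.85,1.5,-0.5],"delta_rot": [2.06,-1.36,4.09],"hand": 8.76},
    {"delta_pos": [1.85,1.5,-0.5],"delta_rot": [2.06,-1.36,4.09],"hand": 8.76},
    {"delta_pos": [1.85,1.5,-0.5],"delta_rot": [2.06,-1.36,4.09],"hand": 8.76},
    {"delta_pos": [1.85,1.5,-0.5],"delta_rot": [2.06,-1.36,4.09],"hand": 8.76}
  ]
}}

```text
t: 2.1
eef_pos: [0.5262, -0.3561, 0.1757]
ee_rot: [-3.139, 0.787, -1.393]
force: [0.2, 0.6, -0.2]
width: 0.0877
```

```bash
python3 - <<'E'
from h import *
go([.526,-.357,.126],Rtool(100,45,1));print(get_state())
cv2.imwrite("pics/side1.png",grab_frame("side"));cv2.imwrite("pics/top1.png",grab_frame("top"))
E
```

```text
dpos cm [-0.0154 -0.0859 -4.9734] | 4.97 rot deg [-0.1299  0.0777 -0.1108] | 0.19 q [-0.6297  0.7283  0.4929 -0.5479 -1.909   0.7768]
{'t': 2.1, 'q': array([-0.6297,  0.7283,  0.4929, -0.5479, -1.909 ,  0.7768]), 'qd': array([ 0.2835,  0.3222,  0.3743, -0.1801, -0.3332,  0.4274]), 'joint_efforts': array([ -1.238 , -84.7301,  26.2106,   4.8132,  -1.0728,  -0.6711]), 'eef_pos': array([ 0.5262, -0.3561,  0.1757]), 'ee_rot': array([-3.1391,  0.7874, -1.3926]), 'force': array([ 0.194 ,  0.5921, -0.2115]), 'moment': array([-2.3331, -0.362 , -0.0239]), 'width': 0.08767359645005454}
```

View pics/side1.png

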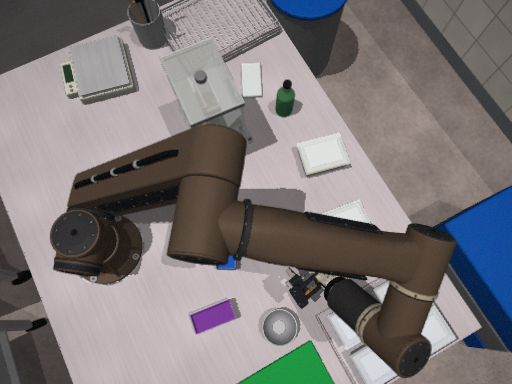

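View pics/top1.png

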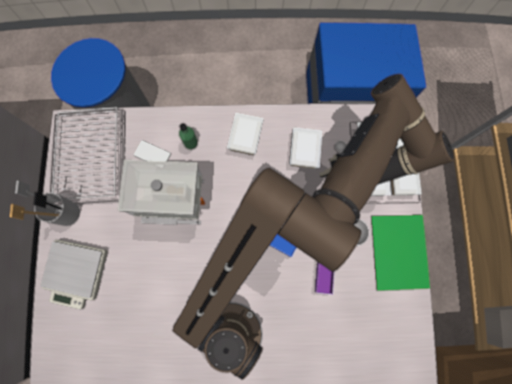

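{"method": "move_arm", "body": {
  "rows": [
    {"delta_pos": [0,0,-1.65],"delta_rot": [0,0,0],"hand": 8.76},
    {"delta_pos": [0,0,-1.65],"delta_rot": [0,0,0],"hand": 8.76},
    {"delta_pos": [0,0,-1.65],"delta_rot": [0,0,0],"hand": 8.76},
    {"delta_pos": [-0.27,1.49,-1.5],"delta_rot": [0,0,0],"hand": 8.76},
    {"delta_pos": [-0.27,1.49,-1.5],"delta_rot": [0,0,0],"hand": 8.76},
    {"delta_pos": [-0.27,1.49,-1.5],"delta_rot": [0,0,0],"hand": 8.76},
    {"delta_pos": [-0.27,1.49,-1.5],"delta_rot": [0,0,0],"hand": 8.76},
    {"delta_pos": [-0.27,1.49,-1.5],"delta_rot": [0,0,0],"hand": 8.76},
    {"delta_pos": [-0.27,1.48,-1.5],"delta_rot": [0,0,0],"hand": 8.76},
    {"delta_pos": [-0.27,1.48,-1.5],"delta_rot": [0,0,0],"hand": 8.76}
  ]
}}

```text
t: 3.2
eef_pos: [0.5056, -0.2524, 0.0206]
ee_rot: [-3.141, 0.785, -1.398]
force: [0.6, 0.1, -0.8]
width: 0.0874
```

{"method": "move_arm", "body": {
  "force": 15,
  "rows": [
    {"delta_pos": [0,0,0],"delta_rot": [0,0,0],"hand": 8.0},
    {"delta_pos": [0,0,0],"delta_rot": [0,0,0],"hand": 7.4},
    {"delta_pos": [0,0,0],"delta_rot": [0,0,0],"hand": 6.8},
    {"delta_pos": [0,0,0],"delta_rot": [0,0,0],"hand": 6.4},
    {"delta_pos": [0,0,0],"delta_rot": [0,0,0],"hand": 6.0},
    {"delta_pos": [0,0,0],"delta_rot": [0,0,0],"hand": 5.8},
    {"delta_pos": [0,0,0],"delta_rot": [0,0,0],"hand": 5.6},
    {"delta_pos": [0,0,0],"delta_rot": [0,0,0],"hand": 5.5},
    {"delta_pos": [0,0,0],"delta_rot": [0,0,0],"hand": 5.5},
    {"delta_pos": [0,0,0],"delta_rot": [0,0,0],"hand": 5.5}
  ]
}}

```text
t: 4.2
eef_pos: [0.507, -0.253, 0.0224]
ee_rot: [-3.139, 0.785, -1.395]
force: [0.2, -3.2, 4.9]
width: 0.062
```

```bash
python3 - <<'E'
from h import *
go([.507,-.252,.02],Rtool(100,45,1))
s=grab_frame("side");cv2.imwrite("pics/side2.png",s);crop(s,230,180,110,130,4,"pics/s2c.png")
t=disp(-.042,-.0605,.02);print(t);go(disp(-.042,-.0605,.02),Rtool(DY,45,1))
E
```

```text
dpos cm [-0.0008  0.1022 -0.2427] | 0.26 rot deg [0.0295 0.1092 0.0256] | 0.12 q [-0.5355  0.7576  0.1602 -0.5667 -1.5526  0.8939]
[0.5527 0.1017 0.02  ]
dpos cm [ 4.5721 35.469  -0.2445] | 35.76 rot deg [  0.0415   0.1061 -13.5743] | 13.57 q [-0.5355  0.7576  0.1602 -0.5668 -1.5526  0.8939]
```

View pics/s2c.png

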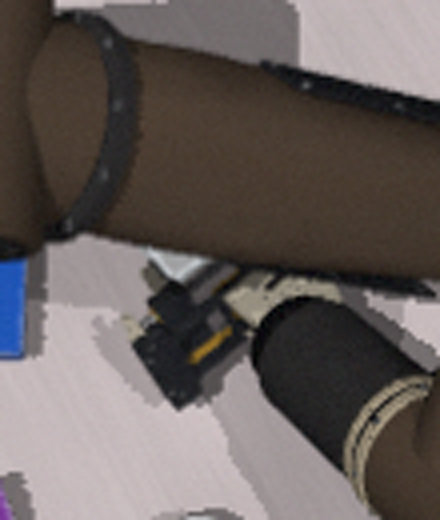

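```bash
python3 - <<'E'
from h import *
for p in [(316,218),(327,248),(297,148),(309,175)]: print(on("side",p,.059))
go(disp(-.19,-.0605,.035),Rtool(DY,45,1))
E
```

```text
[ 0.6531 -0.2554  0.059 ]
[ 0.6332 -0.3574  0.059 ]
[ 0.723  -0.0104  0.059 ]
[ 0.7092 -0.1154  0.059 ]
dpos cm [ 3.6428 20.6982  1.2555] | 21.05 rot deg [  0.0415   0.1061 -13.5743] | 13.57 q [-0.5355  0.7576  0.1602 -0.5668 -1.5526  0.8939]
```

{"method": "move_arm", "body": {
  "rows": [
    {"delta_pos": [0,0.6,1.0],"delta_rot": [0,0,0],"hand": 5.5},
    {"delta_pos": [0,0.6,1.0],"delta_rot": [0,0,0],"hand": 5.5},
    {"delta_pos": [0,2.4,0],"delta_rot": [0,0,-1.7],"hand": 5.5},
    {"delta_pos": [0,2.4,0],"delta_rot": [0,0,-1.7],"hand": 5.5},
    {"delta_pos": [0,2.4,0],"delta_rot": [0,0,-1.7],"hand": 5.5},
    {"delta_pos": [0,2.4,0],"delta_rot": [0,0,-1.7],"hand": 5.5},
    {"delta_pos": [0.9,2.4,-0.2],"delta_rot": [0,0,-1.7],"hand": 5.5},
    {"delta_pos": [0.9,2.4,-0.2],"delta_rot": [0,0,-1.7],"hand": 5.5},
    {"delta_pos": [0.9,2.4,-0.2],"delta_rot": [0,0,-1.7],"hand": 5.5},
    {"delta_pos": [0.9,2.4,-0.2],"delta_rot": [0,0,-1.7],"hand": 5.5}
  ]
}}

```text
t: 5.25
eef_pos: [0.5429, -0.047, 0.0347]
ee_rot: [-3.14, 0.785, -1.634]
force: [1.6, 0.6, -1.3]
width: 0.0617
```

```bash
python3 - <<'E'
from h import *
go(disp(-.19,-.0605,.035),Rtool(DY,45,1))
for n in C:
    s=grab_frame(n);cv2.imwrite(f"pics/{n}3.png",s)
    if n=="side":crop(s,155,30,150,200,3,"pics/s3c.png")
    else:crop(s,110,120,220,150,3,"pics/t3c.png")
print(get_state()["force"],get_state()["width"])
E
```

```text
dpos cm [0.0562 0.0974 0.0304] | 0.12 rot deg [-0.0007  0.0798  0.0843] | 0.12 q [-0.3194  0.5755 -0.1138 -0.8048 -1.2528  0.6677]
[-0.641  -0.9124 -1.5028] 0.061540268755542527
```

View pics/s3c.png

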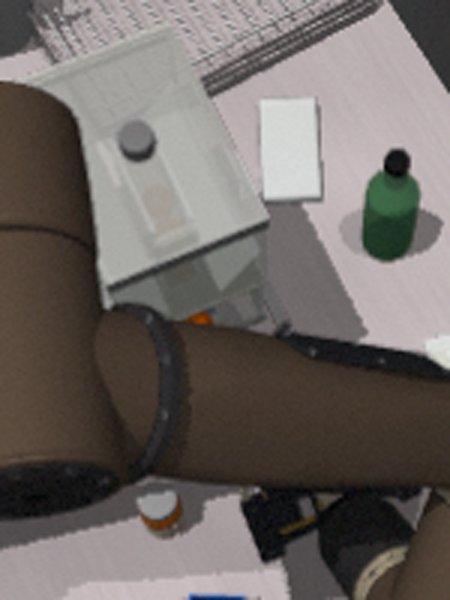

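View pics/t3c.png

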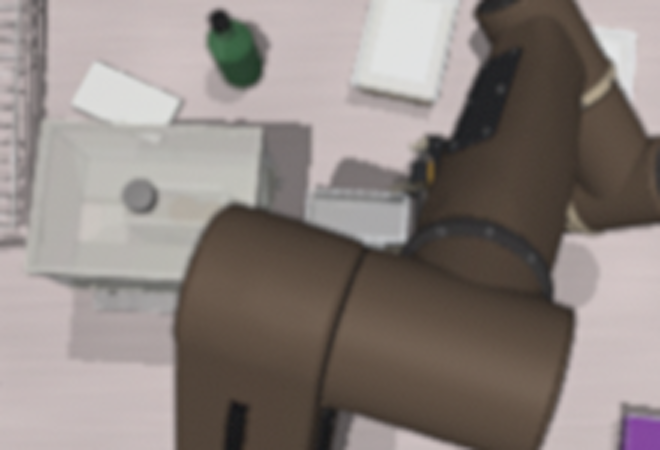

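```bash
python3 - <<'E'
from h import *
print(tri((170,193),(297,247)),tri((168,63),(178,207)),tri((170,130),(240,222)))
# silhouette y of the elbow end for assumed heights
for z in(.4,.5,.6,.7): print(z,on("top",(110+182/3,120+300/3),z),on("side",(155+40/3,30+85/3),z), on("side",(155+95/3,30+280/3),z))
E
```

```text
(array([ 0.2932, -0.1756,  0.71  ]), np.float64(0.0007584026549147269)) (array([0.3932, 0.0724, 0.6973]), np.float64(0.024632982219927286)) (array([ 0.3464, -0.0606,  0.7026]), np.float64(0.00028582931332349674))
0.4 [0.393  0.1516 0.4   ] [0.4444 0.2898 0.4   ] [0.4023 0.0872 0.4   ]
0.5 [0.3796 0.1292 0.5   ] [0.4331 0.2209 0.5   ] [0.3949 0.0375 0.5   ]
0.6 [0.3663 0.1069 0.6   ] [0.4217 0.152  0.6   ] [ 0.3875 -0.0122  0.6   ]
0.7 [0.353  0.0845 0.7   ] [0.4103 0.0831 0.7   ] [ 0.3801 -0.0618  0.7   ]
```

{"method": "move_arm", "body": {
  "rows": [
    {"delta_pos": [0.06,0.1,-0.95],"delta_rot": [0,0,0],"hand": 5.5},
    {"delta_pos": [0.09,1.49,0],"delta_rot": [0,0,0],"hand": 5.5},
    {"delta_pos": [0.09,1.49,0],"delta_rot": [0,0,0],"hand": 5.5},
    {"delta_pos": [0.09,1.49,0],"delta_rot": [0,0,0],"hand": 5.5},
    {"delta_pos": [0.1,1.49,0],"delta_rot": [0,0,0],"hand": 5.5},
    {"delta_pos": [0.1,1.49,0],"delta_rot": [0,0,0],"hand": 5.5},
    {"delta_pos": [0.1,1.49,0],"delta_rot": [0,0,0],"hand": 5.5},
    {"delta_pos": [0.1,1.49,0],"delta_rot": [0,0,0],"hand": 5.5},
    {"delta_pos": [0.1,1.49,0],"delta_rot": [0,0,0],"hand": 5.5},
    {"delta_pos": [0.09,1.4,0],"delta_rot": [0,0,0],"hand": 5.5}
  ]
}}

```text
t: 6.35
eef_pos: [0.5521, 0.0869, 0.0246]
ee_rot: [-3.14, 0.785, -1.633]
force: [0.3, -0.5, -1.2]
width: 0.0618
```

```bash
python3 - <<'E'
from h import *
go(disp(-.042,-.0605,.0225),Rtool(DY,45,1))
for n in C:
    s=grab_frame(n);cv2.imwrite(f"pics/{n}4.png",s)
    if n=="side":crop(s,155,30,150,200,3,"pics/s4c.png")
    else:crop(s,110,120,220,150,3,"pics/t4c.png")
print(get_state()["force"],get_state()["width"])
E
```

```text
dpos cm [ 0.0685  1.4814 -0.2125] | 1.5 rot deg [0.0108 0.0749 0.0246] | 0.08 q [-0.1143  0.5395 -0.1945 -0.9103 -1.1068  0.5948]
[ 0.9717 -0.6653 -0.5398] 0.06229265084936541
```

View pics/s4c.png

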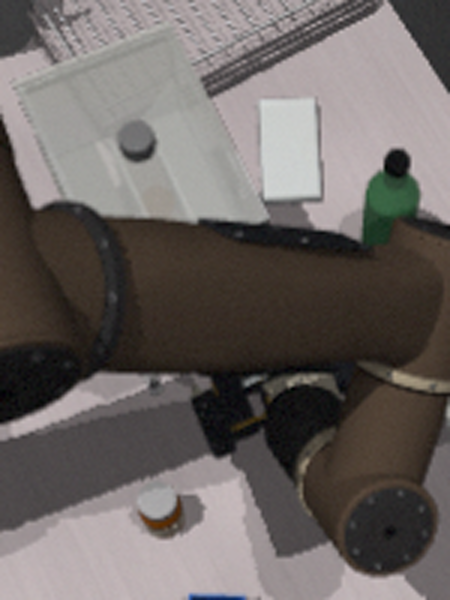

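View pics/t4c.png

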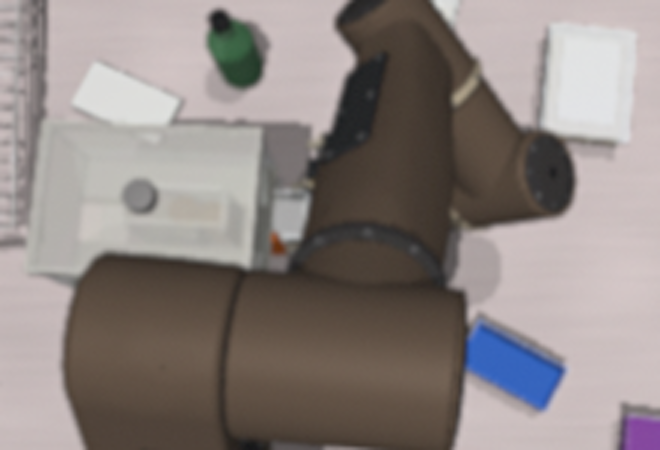

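{"method": "move_arm", "body": {
  "rows": [
    {"delta_pos": [0,0,-0.15],"delta_rot": [0,0,0],"hand": 5.5},
    {"delta_pos": [0.02,0.25,0],"delta_rot": [0,0,0],"hand": 5.5},
    {"delta_pos": [0.02,0.25,0],"delta_rot": [0,0,0],"hand": 5.5},
    {"delta_pos": [0.02,0.2,0],"delta_rot": [0,0,0],"hand": 5.5},
    {"delta_pos": [0.01,0.15,0],"delta_rot": [0,0,0],"hand": 5.5},
    {"delta_pos": [0.01,0.15,0],"delta_rot": [0,0,0],"hand": 5.5},
    {"delta_pos": [0.01,0.1,0],"delta_rot": [0,0,0],"hand": 5.5},
    {"delta_pos": [0.01,0.1,0],"delta_rot": [0,0,0],"hand": 5.5},
    {"delta_pos": [0,0,0],"delta_rot": [0,0,0],"hand": 5.5},
    {"delta_pos": [0,0,0],"delta_rot": [0,0,0],"hand": 5.5}
  ]
}}

```text
t: 7.45
eef_pos: [0.553, 0.0974, 0.023]
ee_rot: [-3.14, 0.785, -1.633]
force: [0.0, -1.1, 0.1]
width: 0.0624
```

{"method": "move_arm", "body": {
  "rows": [
    {"delta_pos": [0,0.1,0],"delta_rot": [0,0,0],"hand": 5.5},
    {"delta_pos": [0,0.1,0],"delta_rot": [0,0,0],"hand": 5.5},
    {"delta_pos": [0.01,0.1,0],"delta_rot": [0,0,0],"hand": 5.5},
    {"delta_pos": [0,0.1,0],"delta_rot": [0,0,0],"hand": 5.5},
    {"delta_pos": [0,0,0],"delta_rot": [0,0,0],"hand": 5.5},
    {"delta_pos": [0,0,0],"delta_rot": [0,0,0],"hand": 5.5},
    {"delta_pos": [0,0,0],"delta_rot": [0,0,0],"hand": 5.5},
    {"delta_pos": [0,0,0],"delta_rot": [0,0,0],"hand": 5.5},
    {"delta_pos": [0,0,0],"delta_rot": [0,0,0],"hand": 5.5},
    {"delta_pos": [0,0,0],"delta_rot": [0,0,0],"hand": 5.5}
  ]
}}

```text
t: 8.45
eef_pos: [0.5539, 0.098, 0.0228]
ee_rot: [-3.137, 0.781, -1.631]
force: [-1.1, -15.2, 2.8]
width: 0.0617
```

{"method": "move_arm", "body": {
  "rows": [
    {"delta_pos": [0,0,0],"delta_rot": [0,0,0],"hand": 7.0},
    {"delta_pos": [0,0,0],"delta_rot": [0,0,0],"hand": 8.0},
    {"delta_pos": [0,0,0],"delta_rot": [0,0,0],"hand": 8.7},
    {"delta_pos": [0,0,0],"delta_rot": [0,0,0],"hand": 8.7},
    {"delta_pos": [-0.04,-0.7,0.7],"delta_rot": [0,0,0],"hand": 8.7},
    {"delta_pos": [-0.09,-1.4,1.4],"delta_rot": [0,0,0],"hand": 8.7},
    {"delta_pos": [-0.09,-1.4,1.4],"delta_rot": [0,0,0],"hand": 8.7},
    {"delta_pos": [-0.09,-1.4,1.4],"delta_rot": [0,0,0],"hand": 8.7},
    {"delta_pos": [-0.09,-1.4,1.4],"delta_rot": [0,0,0],"hand": 8.7},
    {"delta_pos": [-0.09,-1.4,1.4],"delta_rot": [0,0,0],"hand": 8.7}
  ]
}}

```text
t: 9.45
eef_pos: [0.5483, 0.0225, 0.1022]
ee_rot: [-3.138, 0.784, -1.632]
force: [0.5, 0.0, 0.1]
width: 0.087
```

```bash
python3 - <<'E'
from h import *
for n in C:
    s=grab_frame(n);cv2.imwrite(f"pics/{n}5.png",s)
    if n=="side":crop(s,155,30,150,200,3,"pics/s5c.png")
    else:crop(s,150,150,110,90,6,"pics/t5c.png")
print(get_state()["force"],get_state()["width"])
# expected tub outer end rim corners at z=.055
for y in(-.0295,-.0915):print([proj(n,disp(-.063,y,.055))[0] for n in C])
E
```

```text
[-0.3319 -0.1958  0.7405] 0.0870681634422132
[array([232.9967, 152.4577]), array([207.9617, 198.9871])]
[array([249.213 , 145.4712]), array([209.0815, 183.7298])]
```

View pics/s5c.png

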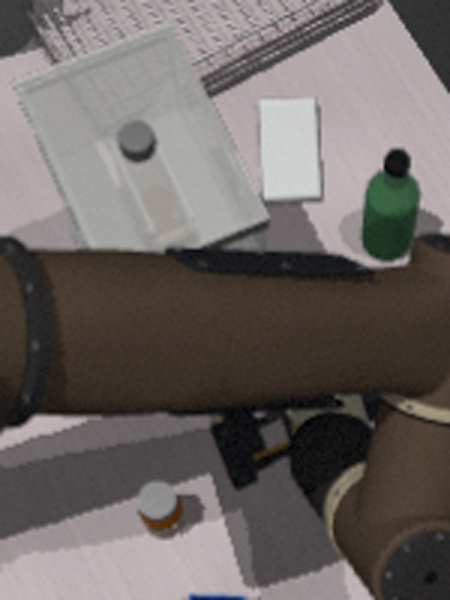

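View pics/t5c.png

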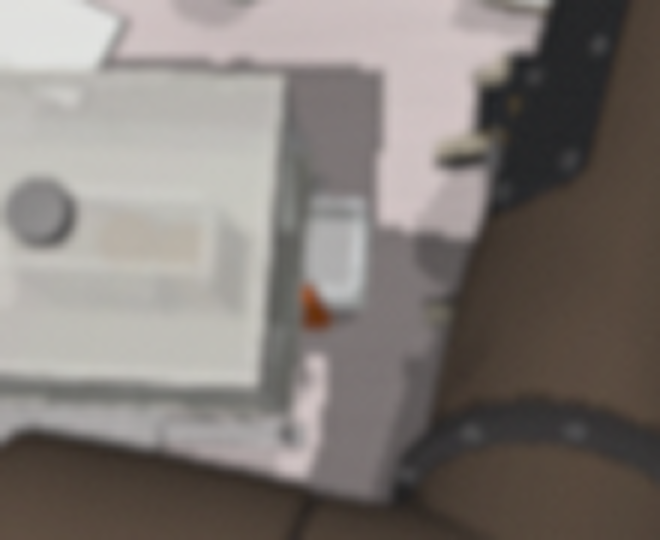

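```bash
python3 - <<'E'
from h import *
a=np.radians(DY);M=np.array([[np.cos(a),np.sin(a)],[-np.sin(a),np.cos(a)]])
t=cv2.imread("pics/top5.png")
for y in range(180,206):
    print(y,' '.join('%3d'%v for v in t[y,196:218].mean(1)))
for p in [(211.3,183),(210.5,193),(210,201.5)]:
    for z in(.055,0):
        w=on("top",p,z);print(p,z,w,M@(w-D0)[:2])
E
```

```text
180 136 121 117 106  98  98 101 108 112 116 118 118 119 119 118 119 142 179 197 198 197 197
181 133 121 119 106  97  99 106 113 117 119 120 119 120 119 118 118 142 179 197 198 197 196
182 128 121 121 107  98 106 120 130 133 131 131 132 134 134 127 121 141 178 196 197 197 196
183 126 122 123 108 101 115 137 147 150 146 148 151 157 157 146 128 143 180 197 199 198 198
184 125 125 125 110 102 117 137 145 146 145 145 149 157 161 150 132 142 180 198 199 199 199
185 123 126 127 111 103 117 133 140 139 136 135 137 144 153 147 130 141 179 197 198 198 197
186 121 127 128 112 108 129 146 152 151 150 148 149 154 163 153 132 138 171 188 189 191 195
187 116 123 123 111 116 141 160 167 168 167 166 167 173 178 165 138 132 150 162 163 168 182
188 108 110 111 107 119 147 167 173 174 173 173 174 180 187 170 139 123 126 130 130 139 154
189 100  98  99 102 122 151 169 174 174 173 173 174 182 191 172 139 119 117 116 116 118 126
190  96  93  95  99 123 155 171 174 173 173 173 173 183 192 173 136 118 116 116 117 117 118
191  98  93  95  99 124 157 172 174 173 173 172 174 185 193 171 136 118 117 118 118 118 
[... 939 characters left out ...]
 102  87  65  54  59  74  90  98 100 105 113 119 119 119 120 119 120 119 121
203  98  99 100 100  85  68  60  62  74  89  98 103 107 114 118 120 119 119 120 119 120 119
204 107 105 103 102  94  83  80  81  89 103 109 113 117 118 119 119 119 119 119 119 119 118
205 113 109 105 106 107 105 103 104 109 114 118 120 120 119 119 119 120 119 119 119 119 119
(211.3, 183) 0.055 [0.5852 0.0699 0.055 ] [-0.0717 -0.0949]
(211.3, 183) 0 [0.5983 0.0759 0.    ] [-0.0649 -0.1076]
(210.5, 193) 0.055 [0.5445 0.0728 0.055 ] [-0.0713 -0.0541]
(210.5, 193) 0 [0.556  0.0789 0.    ] [-0.0645 -0.0652]
(210, 201.5) 0.055 [0.5103 0.0745 0.055 ] [-0.0718 -0.0198]
(210, 201.5) 0 [0.5204 0.0807 0.    ] [-0.065  -0.0296]
```

```bash
python3 - <<'E'
from h import *
go(disp(-.095,-.0605,.022),Rtool(DY,45,1))
E
```

```text
dpos cm [-0.0102  2.7391 -8.1154] | 8.57 rot deg [0.1466 0.3504 0.132 ] | 0.4 q [-0.2075  0.4434 -0.1344 -0.8249 -1.2589  0.5203]
```

{"method": "move_arm", "body": {
  "force": 20,
  "rows": [
    {"delta_pos": [0,-0.5,-1.6],"delta_rot": [0,0,0],"hand": 4},
    {"delta_pos": [0,0,-1.6],"delta_rot": [0,0,0],"hand": 0},
    {"delta_pos": [0,0,-1.6],"delta_rot": [0,0,0],"hand": 0},
    {"delta_pos": [0,0,-1.6],"delta_rot": [0,0,0],"hand": 0},
    {"delta_pos": [0,0,-1.6],"delta_rot": [0,0,0],"hand": 0},
    {"delta_pos": [0.05,0.8,0],"delta_rot": [0,0,0],"hand": 0},
    {"delta_pos": [0.05,0.8,0],"delta_rot": [0,0,0],"hand": 0},
    {"delta_pos": [0.05,0.8,0],"delta_rot": [0,0,0],"hand": 0},
    {"delta_pos": [0.05,0.8,0],"delta_rot": [0,0,0],"hand": 0},
    {"delta_pos": [0,0,0],"delta_rot": [0,0,0],"hand": 0}
  ]
}}

```text
t: 10.55
eef_pos: [0.5505, 0.0529, 0.021]
ee_rot: [-3.138, 0.785, -1.63]
force: [-0.9, -0.4, 0.5]
width: 0.0125
```

{"method": "move_arm", "body": {
  "rows": [
    {"delta_pos": [0.01,0.2,0],"delta_rot": [0,0,0],"hand": 0},
    {"delta_pos": [0.01,0.2,0],"delta_rot": [0,0,0],"hand": 0},
    {"delta_pos": [0.01,0.2,0],"delta_rot": [0,0,0],"hand": 0},
    {"delta_pos": [0.01,0.2,0],"delta_rot": [0,0,0],"hand": 0},
    {"delta_pos": [0.01,0.2,0],"delta_rot": [0,0,0],"hand": 0},
    {"delta_pos": [0.01,0.2,0],"delta_rot": [0,0,0],"hand": 0},
    {"delta_pos": [0.01,0.2,0],"delta_rot": [0,0,0],"hand": 0},
    {"delta_pos": [0,0,0],"delta_rot": [0,0,0],"hand": 0},
    {"delta_pos": [0,0,0],"delta_rot": [0,0,0],"hand": 0},
    {"delta_pos": [0,0,0],"delta_rot": [0,0,0],"hand": 0}
  ]
}}

```text
t: 11.55
eef_pos: [0.5509, 0.0655, 0.02]
ee_rot: [-3.14, 0.785, -1.633]
force: [-1.3, -0.5, 0.5]
width: 0.0003
```

{"method": "move_arm", "body": {
  "rows": [
    {"delta_pos": [0,0.1,0],"delta_rot": [0,0,0],"hand": 0},
    {"delta_pos": [0.01,0.1,0],"delta_rot": [0,0,0],"hand": 0},
    {"delta_pos": [0,0.1,0],"delta_rot": [0,0,0],"hand": 0},
    {"delta_pos": [0.01,0.1,0],"delta_rot": [0,0,0],"hand": 0},
    {"delta_pos": [0,0.1,0],"delta_rot": [0,0,0],"hand": 0},
    {"delta_pos": [0,0,0],"delta_rot": [0,0,0],"hand": 0},
    {"delta_pos": [0,0,0],"delta_rot": [0,0,0],"hand": 0},
    {"delta_pos": [0,0,0],"delta_rot": [0,0,0],"hand": 0},
    {"delta_pos": [0,0,0],"delta_rot": [0,0,0],"hand": 0},
    {"delta_pos": [0,0,0],"delta_rot": [0,0,0],"hand": 0}
  ]
}}

```text
t: 12.55
eef_pos: [0.5511, 0.0705, 0.0201]
ee_rot: [-3.14, 0.785, -1.633]
force: [-0.5, -1.0, 0.5]
width: 0.0003
```

{"method": "move_arm", "body": {
  "rows": [
    {"delta_pos": [0,0.1,0],"delta_rot": [0,0,0],"hand": 0},
    {"delta_pos": [0.01,0.1,0],"delta_rot": [0,0,0],"hand": 0},
    {"delta_pos": [0,0.1,0],"delta_rot": [0,0,0],"hand": 0},
    {"delta_pos": [0.01,0.1,0],"delta_rot": [0,0,0],"hand": 0},
    {"delta_pos": [0,0,0],"delta_rot": [0,0,0],"hand": 0},
    {"delta_pos": [0,0,0],"delta_rot": [0,0,0],"hand": 0},
    {"delta_pos": [0,0,0],"delta_rot": [0,0,0],"hand": 0},
    {"delta_pos": [0,0,0],"delta_rot": [0,0,0],"hand": 0},
    {"delta_pos": [0,0,0],"delta_rot": [0,0,0],"hand": 0},
    {"delta_pos": [0,0,0],"delta_rot": [0,0,0],"hand": 0}
  ]
}}

```text
t: 13.55
eef_pos: [0.5514, 0.0716, 0.0199]
ee_rot: [-3.138, 0.781, -1.632]
force: [-2.3, -14.4, 5.1]
width: 0.0004
```

```bash
cat >> h.py <<'E'
D0=D0-.002*np.array([np.cos(np.radians(DY)),np.sin(np.radians(DY)),0])
E
python3 - <<'E'
from h import *
go(disp(-.14,.042,.199),Rtool(DY,45,1))
P=[(-.14,.042,.199),(-.046,.042,.199),(-.046,.028,.199),(-.044,-.0075,.190),(-.044,-.044,.185),(-.045,-.044,.138),(-.048,-.046,.107),(-.048,-.029,.107),(-.048,.0075,.114),(-.15,.0075,.114)]
W=[disp(*p) for p in P];print((np.diff(W,axis=0)*100).round(2))
E
```

```text
dpos cm [-10.7256  -6.3273  17.9144] | 21.82 rot deg [0.2416 0.1307 0.0274] | 0.28 q [-0.137   0.5497 -0.1903 -0.8995 -1.1132  0.6112]
[[  0.59   9.38   0.  ]
 [  1.4   -0.09   0.  ]
 [  3.56  -0.02  -0.9 ]
 [  3.64  -0.23  -0.5 ]
 [ -0.01  -0.1   -4.7 ]
 [  0.18  -0.31  -3.1 ]
 [ -1.7    0.11   0.  ]
 [ -3.64   0.23   0.7 ]
 [ -0.64 -10.18   0.  ]]
```

{"method": "move_arm", "body": {
  "rows": [
    {"delta_pos": [0,-1.5,0],"delta_rot": [0,0,0],"hand": 0},
    {"delta_pos": [0,-3,0.5],"delta_rot": [0,0,0],"hand": 0},
    {"delta_pos": [-1.3,-1,2.2],"delta_rot": [0,0,0],"hand": 0},
    {"delta_pos": [-1.3,-1,2.2],"delta_rot": [0,0,0],"hand": 0},
    {"delta_pos": [-1.3,0,2.2],"delta_rot": [0,0,0],"hand": 0},
    {"delta_pos": [-1.3,0,2.2],"delta_rot": [0,0,0],"hand": 0},
    {"delta_pos": [-1.4,0,2.2],"delta_rot": [0,0,0],"hand": 0},
    {"delta_pos": [-1.4,0,2.2],"delta_rot": [0,0,0],"hand": 0},
    {"delta_pos": [-1.4,0,2.1],"delta_rot": [0,0,0],"hand": 0},
    {"delta_pos": [-1.4,0,2.1],"delta_rot": [0,0,0],"hand": 0}
  ]
}}

```text
t: 14.55
eef_pos: [0.4425, 0.0095, 0.2]
ee_rot: [-3.14, 0.786, -1.633]
force: [0.1, 0.4, 0.1]
width: 0.0009
```

```bash
python3 - <<'E'
from h import *
go(disp(-.046,.042,.199),Rtool(DY,45,1))
for n in C:
    s=grab_frame(n);cv2.imwrite(f"pics/{n}6.png",s)
    if n=="side":crop(s,155,30,150,200,3,"pics/s6c.png")
    else:crop(s,110,130,150,110,5,"pics/t6c.png")
E
```

```text
dpos cm [ 0.7609  9.2626 -0.0994] | 9.29 rot deg [-0.0222  0.0531  0.0324] | 0.07 q [-0.2667  0.1972 -0.2482 -0.781  -1.3937  0.4566]
```

View pics/s6c.png

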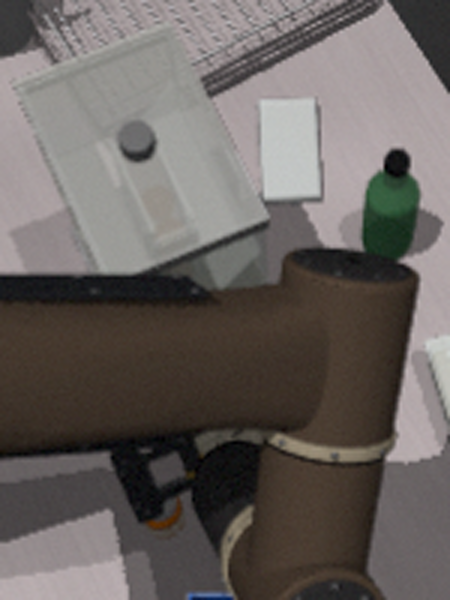

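View pics/t6c.png

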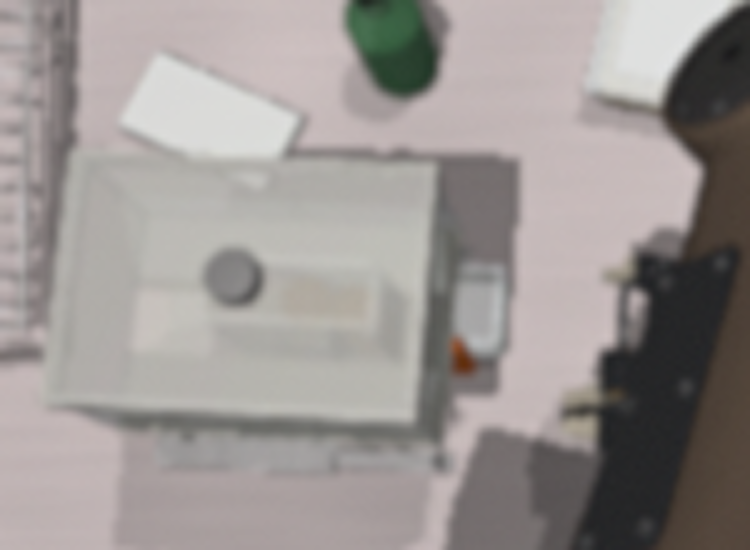

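{"method": "move_arm", "body": {
  "rows": [
    {"delta_pos": [0.1,1.3,0],"delta_rot": [0,0,0],"hand": 0},
    {"delta_pos": [0.1,1.3,0],"delta_rot": [0,0,0],"hand": 0},
    {"delta_pos": [0.1,1.3,0],"delta_rot": [0,0,0],"hand": 0},
    {"delta_pos": [0.1,1.3,0],"delta_rot": [0,0,0],"hand": 0},
    {"delta_pos": [0.1,1.0,0],"delta_rot": [0,0,0],"hand": 0},
    {"delta_pos": [0.1,1.0,0],"delta_rot": [0,0,0],"hand": 0},
    {"delta_pos": [0.1,1.0,0],"delta_rot": [0,0,0],"hand": 0},
    {"delta_pos": [0.06,0.6,0],"delta_rot": [0,0,0],"hand": 0},
    {"delta_pos": [0,0.4,0],"delta_rot": [0,0,0],"hand": 0},
    {"delta_pos": [0,0,0],"delta_rot": [0,0,0],"hand": 0}
  ]
}}

```text
t: 15.65
eef_pos: [0.4508, 0.1019, 0.1991]
ee_rot: [-3.14, 0.785, -1.632]
force: [-0.2, -0.3, 0.4]
width: 0.0004
```

```bash
python3 - <<'E'
from h import *
go(disp(-.046,.042,.199),Rtool(DY,45,1))
go(disp(-.046,.020,.199),Rtool(DY,45,1))
s=grab_frame("top");cv2.imwrite("pics/top7.png",s);crop(s,150,160,100,80,7,"pics/t7c.png")
print(get_state()["force"])
E
```

```text
dpos cm [-0.0736  0.0259 -0.0104] | 0.08 rot deg [0.014  0.0732 0.0058] | 0.07 q [-0.0812  0.1469 -0.2977 -0.8322 -1.273   0.3376]
dpos cm [ 2.122  -0.1122 -0.0104] | 2.13 rot deg [0.014  0.0732 0.0058] | 0.07 q [-0.0812  0.1469 -0.2977 -0.8322 -1.273   0.3376]
[-0.8835 -0.4195  0.536 ]
```

View pics/t7c.png

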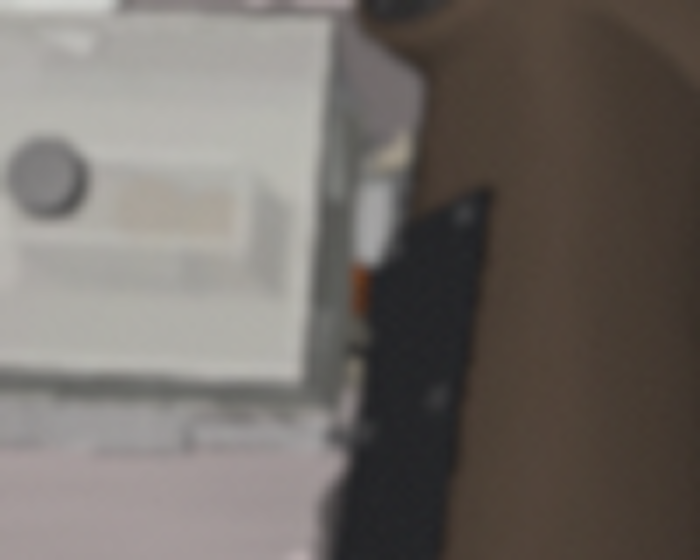

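{"method": "move_arm", "body": {
  "rows": [
    {"delta_pos": [0.4,0,0],"delta_rot": [0,0,0],"hand": 0},
    {"delta_pos": [0.4,0,0],"delta_rot": [0,0,0],"hand": 0},
    {"delta_pos": [0.4,-0.05,0],"delta_rot": [0,0,0],"hand": 0},
    {"delta_pos": [0.4,0,-0.1],"delta_rot": [0,0,0],"hand": 0},
    {"delta_pos": [0.4,0,-0.1],"delta_rot": [0,0,0],"hand": 0},
    {"delta_pos": [0.3,0,0],"delta_rot": [0,0,0],"hand": 0},
    {"delta_pos": [0,0,0],"delta_rot": [0,0,0],"hand": 0},
    {"delta_pos": [0,0,0],"delta_rot": [0,0,0],"hand": 0},
    {"delta_pos": [0,0,0],"delta_rot": [0,0,0],"hand": 0},
    {"delta_pos": [0,0,0],"delta_rot": [0,0,0],"hand": 0}
  ]
}}

```text
t: 16.7
eef_pos: [0.4732, 0.101, 0.1968]
ee_rot: [3.142, 0.785, -1.634]
force: [-4.5, -0.5, 0.7]
width: 0.0005
```

```bash
python3 - <<'E'
from h import *
go(disp(-.044,-.0075,.190),Rtool(DY,45,1));print(get_state()["force"],get_state()["moment"])
E
```

```text
dpos cm [ 2.642  -0.0012 -0.6805] | 2.73 rot deg [ 0.0094 -0.0033  0.0048] | 0.01 q [-0.0789  0.1829 -0.2585 -0.8317 -1.2747  0.3325]
[-4.4945 -0.5484  0.6833] [-2.3948  1.5912  1.258 ]
```

{"method": "move_arm", "body": {
  "rows": [
    {"delta_pos": [0.5,0,-0.1],"delta_rot": [0,0,0],"hand": 0},
    {"delta_pos": [0.5,0,-0.1],"delta_rot": [0,0,0],"hand": 0},
    {"delta_pos": [0.5,0,-0.15],"delta_rot": [0,0,0],"hand": 0},
    {"delta_pos": [0.5,0,-0.15],"delta_rot": [0,0,0],"hand": 0},
    {"delta_pos": [0.5,0,-0.15],"delta_rot": [0,0,0],"hand": 0},
    {"delta_pos": [0.15,0,-0.05],"delta_rot": [0,0,0],"hand": 0},
    {"delta_pos": [0,0,0],"delta_rot": [0,0,0],"hand": 0},
    {"delta_pos": [0,0,0],"delta_rot": [0,0,0],"hand": 0},
    {"delta_pos": [0,0,0],"delta_rot": [0,0,0],"hand": 0},
    {"delta_pos": [0,0,0],"delta_rot": [0,0,0],"hand": 0}
  ]
}}

```text
t: 17.7
eef_pos: [0.5006, 0.101, 0.1902]
ee_rot: [-3.139, 0.785, -1.633]
force: [-0.3, 0.1, -0.2]
width: 0.0002
```

```bash
python3 - <<'E'
from h import *
go(disp(-.044,-.0075,.190),Rtool(DY,45,1));print(get_state()["force"],get_state()["moment"])
for n in C:
    s=grab_frame(n);cv2.imwrite(f"pics/{n}8.png",s)
    if n=="side":crop(s,175,90,100,90,6,"pics/s8c.png")
    else:crop(s,150,160,100,80,6,"pics/t8c.png")
E
```

```text
dpos cm [-0.0972 -0.0014 -0.0228] | 0.1 rot deg [0.0155 0.1027 0.0471] | 0.11 q [-0.0752  0.2286 -0.2148 -0.8337 -1.269   0.3327]
[-0.2542  0.1132 -0.1856] [-2.2811  0.2634 -0.0121]
```

View pics/s8c.png

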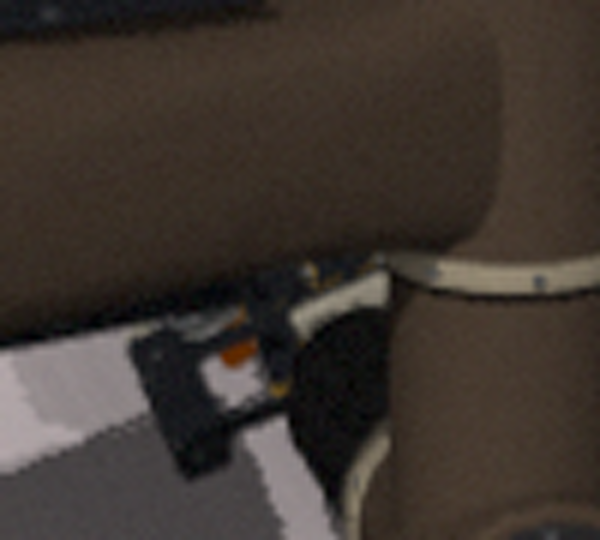

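View pics/t8c.png

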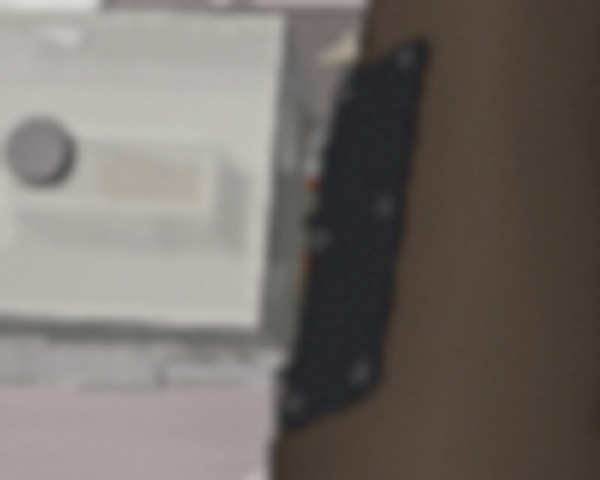

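{"method": "move_arm", "body": {
  "rows": [
    {"delta_pos": [0.7,-0.05,0],"delta_rot": [0,0,0],"hand": 0},
    {"delta_pos": [0.7,-0.05,0],"delta_rot": [0,0,0],"hand": 0},
    {"delta_pos": [0.7,-0.05,0],"delta_rot": [0,0,0],"hand": 0},
    {"delta_pos": [0.7,-0.05,-0.2],"delta_rot": [0,0,0],"hand": 0},
    {"delta_pos": [0.7,-0.05,-0.3],"delta_rot": [0,0,0],"hand": 0},
    {"delta_pos": [0,0,-0.4],"delta_rot": [0,0,0],"hand": 0},
    {"delta_pos": [0,0,-0.5],"delta_rot": [0,0,0],"hand": 0},
    {"delta_pos": [0,0,-0.5],"delta_rot": [0,0,0],"hand": 0},
    {"delta_pos": [0,0,0],"delta_rot": [0,0,0],"hand": 0},
    {"delta_pos": [0,0,0],"delta_rot": [0,0,0],"hand": 0}
  ]
}}

```text
t: 18.8
eef_pos: [0.5355, 0.0985, 0.1713]
ee_rot: [-3.139, 0.785, -1.633]
force: [1.0, 0.7, 4.3]
width: 0.0004
```

```bash
python3 - <<'E'
from h import *
go(disp(-.045,-.044,.138),Rtool(DY,45,1));print(get_state()["force"],get_state()["moment"])
E
```

```text
dpos cm [ 0.0493 -0.0794 -3.3261] | 3.33 rot deg [0.0072 0.0882 0.0407] | 0.1 q [-0.0762  0.3011 -0.1623 -0.8382 -1.2567  0.3488]
[1.042  0.6891 4.2578] [-1.7179  0.0753 -0.1171]
```

{"method": "move_arm", "body": {
  "rows": [
    {"delta_pos": [0,0,-0.5],"delta_rot": [0,0,0],"hand": 0},
    {"delta_pos": [0,0,-0.5],"delta_rot": [0,0,0],"hand": 0},
    {"delta_pos": [0,0,-0.5],"delta_rot": [0,0,0],"hand": 0},
    {"delta_pos": [0,0,-0.5],"delta_rot": [0,0,0],"hand": 0},
    {"delta_pos": [0,0,-0.5],"delta_rot": [0,0,0],"hand": 0},
    {"delta_pos": [0,-0.05,-0.5],"delta_rot": [0,0,0],"hand": 0},
    {"delta_pos": [0,-0.05,-0.3],"delta_rot": [0,0,0],"hand": 0},
    {"delta_pos": [0,0,0],"delta_rot": [0,0,0],"hand": 0},
    {"delta_pos": [0,0,0],"delta_rot": [0,0,0],"hand": 0},
    {"delta_pos": [0,0,0],"delta_rot": [0,0,0],"hand": 0}
  ]
}}

```text
t: 19.8
eef_pos: [0.5352, 0.0975, 0.1379]
ee_rot: [-3.14, 0.785, -1.633]
force: [0.2, -0.4, 0.8]
width: 0.0003
```

```bash
python3 - <<'E'
from h import *
go(disp(-.048,-.046,.107),Rtool(DY,45,1));print(get_state()["force"],get_state()["moment"])
for n in C:
    s=grab_frame(n);cv2.imwrite(f"pics/{n}9.png",s)
    if n=="side":crop(s,175,90,100,90,6,"pics/s9c.png")
    else:crop(s,150,160,100,80,6,"pics/t9c.png")
E
```

```text
dpos cm [ 0.2543 -0.287  -3.094 ] | 3.12 rot deg [0.0218 0.0461 0.0291] | 0.06 q [-0.0823  0.3455 -0.1857 -0.8536 -1.2161  0.4058]
[ 0.2351 -0.4314  0.8479] [-2.2754  0.2833  0.0429]
```

View pics/s9c.png

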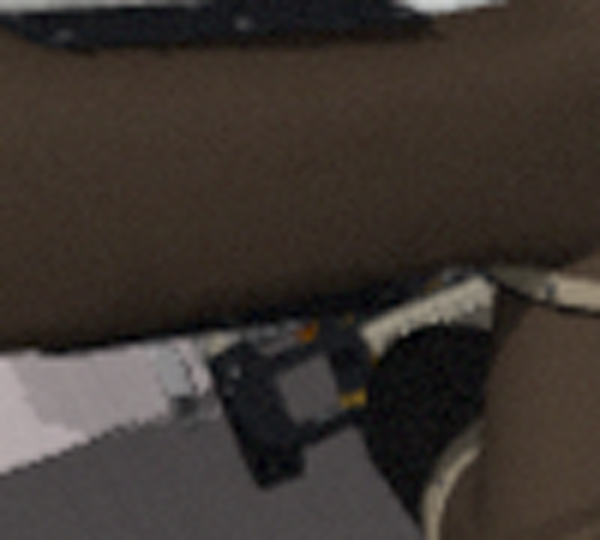

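View pics/t9c.png

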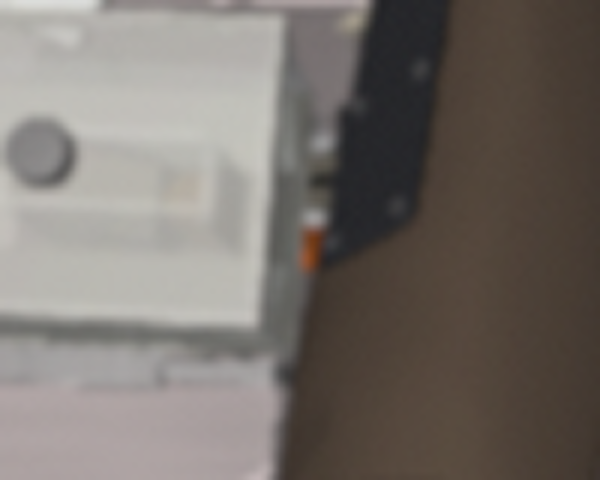

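{"method": "move_arm", "body": {
  "rows": [
    {"delta_pos": [0.06,-0.1,-0.8],"delta_rot": [0,0,0],"hand": 0},
    {"delta_pos": [0.06,-0.1,-0.8],"delta_rot": [0,0,0],"hand": 0},
    {"delta_pos": [0.06,-0.1,-0.8],"delta_rot": [0,0,0],"hand": 0},
    {"delta_pos": [0.06,0,-0.7],"delta_rot": [0,0,0],"hand": 0},
    {"delta_pos": [-0.4,0.03,0],"delta_rot": [0,0,0],"hand": 0},
    {"delta_pos": [-0.4,0.03,0],"delta_rot": [0,0,0],"hand": 0},
    {"delta_pos": [-0.5,0.03,0],"delta_rot": [0,0,0],"hand": 0},
    {"delta_pos": [-0.5,0.03,0],"delta_rot": [0,0,0],"hand": 0},
    {"delta_pos": [0,0,0],"delta_rot": [0,0,0],"hand": 0},
    {"delta_pos": [0,0,0],"delta_rot": [0,0,0],"hand": 0}
  ]
}}

```text
t: 20.9
eef_pos: [0.5198, 0.0957, 0.1075]
ee_rot: [-3.139, 0.785, -1.632]
force: [0.3, 0.1, -0.4]
width: 0.0006
```

```bash
python3 - <<'E'
from h import *
go(disp(-.048,.0085,.114),Rtool(DY,45,1));print(get_state()["force"],get_state()["moment"])
E
```

```text
dpos cm [-3.6464  0.2321  0.6549] | 3.71 rot deg [0.0193 0.1141 0.0354] | 0.12 q [-0.0936  0.3715 -0.2335 -0.8726 -1.1746  0.4736]
[ 0.3022  0.1282 -0.3901] [-2.3797  0.2555  0.0055]
```

{"method": "move_arm", "body": {
  "rows": [
    {"delta_pos": [-0.5,0.03,0.05],"delta_rot": [0,0,0],"hand": 0},
    {"delta_pos": [-0.5,0.03,0.05],"delta_rot": [0,0,0],"hand": 0},
    {"delta_pos": [-0.5,0.03,0.1],"delta_rot": [0,0,0],"hand": 0},
    {"delta_pos": [-0.5,0.03,0.1],"delta_rot": [0,0,0],"hand": 0},
    {"delta_pos": [0,0,0],"delta_rot": [0,0,0],"hand": 0},
    {"delta_pos": [0,0,0],"delta_rot": [0,0,0],"hand": 0},
    {"delta_pos": [0,0,0],"delta_rot": [0,0,0],"hand": 0},
    {"delta_pos": [0,0,0],"delta_rot": [0,0,0],"hand": 0},
    {"delta_pos": [0,0,0],"delta_rot": [0,0,0],"hand": 0},
    {"delta_pos": [0,0,0],"delta_rot": [0,0,0],"hand": 0}
  ]
}}

```text
t: 21.9
eef_pos: [0.5003, 0.0964, 0.1097]
ee_rot: [-3.139, 0.784, -1.633]
force: [4.1, -2.6, -6.4]
width: 0.0003
```

```bash
python3 - <<'E'
from h import *
go(disp(-.048,.0085,.114),Rtool(DY,45,1));print(get_state()["force"],get_state()["moment"])
E
```

```text
dpos cm [-1.6956  0.1657  0.4259] | 1.76 rot deg [0.0744 0.1038 0.0668] | 0.14 q [-0.0959  0.3444 -0.2708 -0.8743 -1.1688  0.4826]
[ 4.1103 -2.5655 -6.4057] [-4.6902 -0.8424 -1.1809]
```

{"method": "move_arm", "body": {
  "rows": [
    {"delta_pos": [-0.4,0.03,0.1],"delta_rot": [0,0,0],"hand": 0},
    {"delta_pos": [-0.4,0.03,0.1],"delta_rot": [0,0,0],"hand": 0},
    {"delta_pos": [-0.4,0.03,0.1],"delta_rot": [0,0,0],"hand": 0},
    {"delta_pos": [-0.4,0.03,0.1],"delta_rot": [0,0,0],"hand": 0},
    {"delta_pos": [0,0,0],"delta_rot": [0,0,0],"hand": 0},
    {"delta_pos": [0,0,0],"delta_rot": [0,0,0],"hand": 0},
    {"delta_pos": [0,0,0],"delta_rot": [0,0,0],"hand": 0},
    {"delta_pos": [0,0,0],"delta_rot": [0,0,0],"hand": 0},
    {"delta_pos": [0,0,0],"delta_rot": [0,0,0],"hand": 0},
    {"delta_pos": [0,0,0],"delta_rot": [0,0,0],"hand": 0}
  ]
}}

```text
t: 22.9
eef_pos: [0.4837, 0.0982, 0.114]
ee_rot: [-3.14, 0.785, -1.633]
force: [0.1, -0.4, 0.1]
width: 0.0004
```

```bash
python3 - <<'E'
from h import *
go(disp(-.048,.0085,.114),Rtool(DY,45,1));print(get_state()["force"],get_state()["moment"])
for n in C:
    s=grab_frame(n);cv2.imwrite(f"pics/{n}10.png",s)
    if n=="side":crop(s,175,90,100,90,6,"pics/s10c.png")
    else:crop(s,150,160,100,80,6,"pics/t10c.png")
E
```

```text
dpos cm [-0.0342 -0.0177  0.0043] | 0.04 rot deg [0.0079 0.0492 0.0255] | 0.06 q [-0.0964  0.3185 -0.3001 -0.8757 -1.1685  0.4858]
[ 0.1021 -0.3651  0.0794] [-2.3632  0.2872  0.0575]
```

View pics/t10c.png

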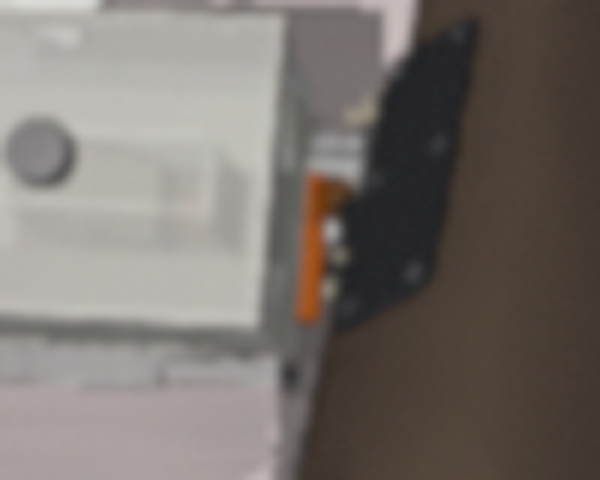

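View pics/s10c.png

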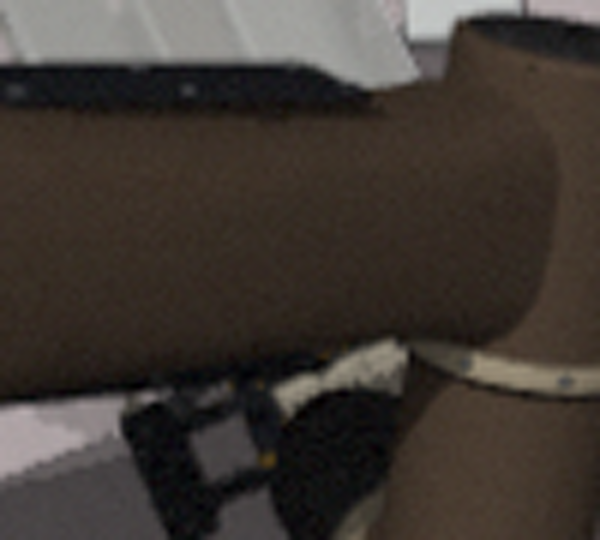

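{"method": "move_arm", "body": {
  "rows": [
    {"delta_pos": [-0.06,-1.0,-0.1],"delta_rot": [0,0,0],"hand": 0},
    {"delta_pos": [-0.1,-1.5,0],"delta_rot": [0,0,0],"hand": 0},
    {"delta_pos": [-0.1,-2,0],"delta_rot": [0,0,0],"hand": 0},
    {"delta_pos": [-0.1,-2,0],"delta_rot": [0,0,0],"hand": 0},
    {"delta_pos": [-0.1,-2,1],"delta_rot": [0,0,0],"hand": 0},
    {"delta_pos": [0,-3,2],"delta_rot": [0,0,0],"hand": 0},
    {"delta_pos": [0,-3,2],"delta_rot": [0,0,0],"hand": 0},
    {"delta_pos": [0,-3,2],"delta_rot": [0,0,0],"hand": 0},
    {"delta_pos": [0,-3,2],"delta_rot": [0,0,0],"hand": 0},
    {"delta_pos": [0,-3,1],"delta_rot": [0,0,0],"hand": 0}
  ]
}}

```text
t: 24.0
eef_pos: [0.4789, -0.1398, 0.2148]
ee_rot: [-3.137, 0.784, -1.632]
force: [-0.1, -0.2, -1.0]
width: 0.0001
```

{"method": "move_arm", "body": {
  "rows": [
    {"delta_pos": [0,-3,0.5],"delta_rot": [0,0,0],"hand": 0},
    {"delta_pos": [0,-3,0],"delta_rot": [0,0,0],"hand": 0},
    {"delta_pos": [0,-3,0],"delta_rot": [0,0,0],"hand": 0},
    {"delta_pos": [0,-3,0],"delta_rot": [0,0,0],"hand": 0},
    {"delta_pos": [0,-3,0],"delta_rot": [0,0,0],"hand": 0},
    {"delta_pos": [0,-3,0],"delta_rot": [0,0,0],"hand": 0},
    {"delta_pos": [0,-3,0],"delta_rot": [0,0,0],"hand": 0},
    {"delta_pos": [0,-2,0],"delta_rot": [0,0,0],"hand": 0},
    {"delta_pos": [0,0,0],"delta_rot": [0,0,0],"hand": 0},
    {"delta_pos": [0,0,0],"delta_rot": [0,0,0],"hand": 0}
  ]
}}

```text
t: 25.0
eef_pos: [0.4782, -0.3679, 0.2173]
ee_rot: [-3.141, 0.786, -1.636]
force: [-0.8, 1.3, 0.1]
width: 0.0003
```

```bash
python3 - <<'E'
from h import *
print(get_state()["force"],get_state()["eef_pos"],get_state()["q"])
for n in C:
    s=grab_frame(n);cv2.imwrite(f"pics/{n}11.png",s)
    if n=="side":crop(s,175,90,100,90,6,"pics/s11c.png")
    else:crop(s,130,150,100,80,7,"pics/t11c.png")
E
```

```text
[-0.7848  1.2946  0.0818] [ 0.4782 -0.3679  0.2173] [-0.7414  0.6025  0.3791 -0.6116 -1.8497  0.6583]
```

View pics/side11.png

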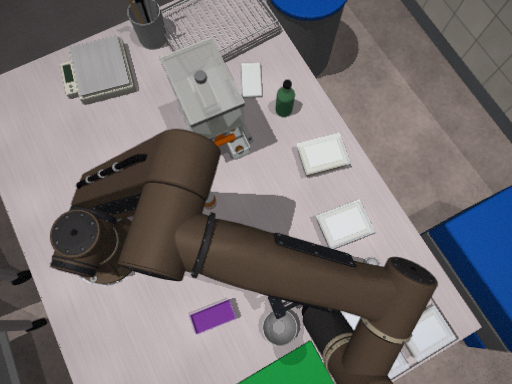

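View pics/s11c.png

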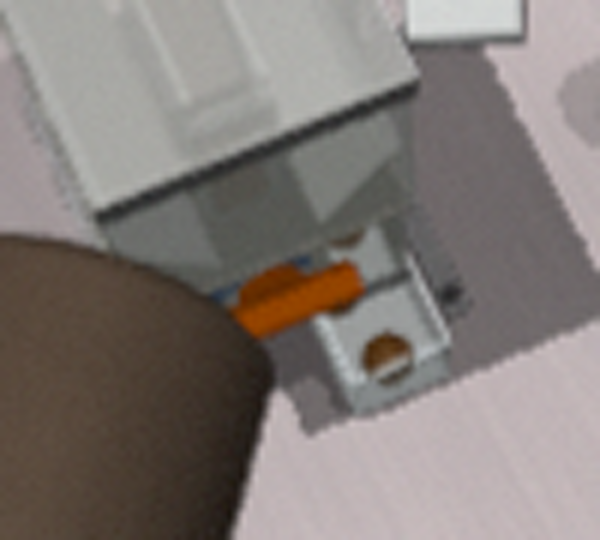

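View pics/t11c.png

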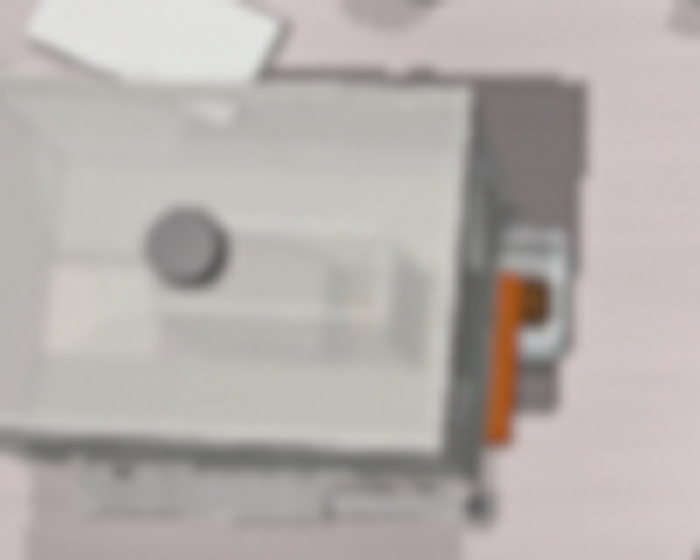

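```bash
python3 - <<'E'
from h import *
for k in (5,6,8,11):
    t=cv2.imread(f"pics/top{k}.png")
    for y in(185,189,192,196): print(k,y,t[y,203:216].mean(1).astype(int))
a=cv2.imread("pics/side0.png").astype(int);b=cv2.imread("pics/side11.png").astype(int)
h=cv2.cvtColor(b.astype(np.uint8),cv2.COLOR_BGR2HSV)
crop(b.astype(np.uint8),205,125,50,40,12,"pics/s12.png")
cv2.imwrite("pics/diff.png",np.clip(np.abs(a-b).max(2)*3,0,255))
E
```

```text
5 185 [140 139 136 135 137 144 153 147 130 141 179 197 198]
5 189 [174 174 173 173 174 182 191 172 139 119 117 116 116]
5 192 [174 174 173 173 175 186 194 170 137 121 118 118 118]
5 196 [175 177 176 176 179 187 184 160 132 120 118 120 119]
6 185 [133 134 132 130 129 136 147 143 126 135 170 187 190]
6 189 [166 166 165 166 166 174 182 164 140 153 177 186 187]
6 192 [167 166 166 166 168 178 185 162 147 171 187 190 189]
6 196 [167 170 169 168 171 178 175 152 144 171 189 191 190]
8 185 [79 50 38 38 38 40 39 40 40 40 39 39 40]
8 189 [62 43 37 38 39 38 39 40 38 39 39 39 40]
8 192 [49 40 39 37 40 40 40 40 39 41 44 46 43]
8 196 [39 39 39 39 39 40 40 39 38 43 46 45 41]
11 185 [140 140 139 136 136 144 153 150 131 141 179 196 197]
11 189 [119 120 119 123 137 164 185 170 147 161 186 194 195]
11 192 [ 89  78  73  69  73 112 152 153 153 181 196 199 198]
11 196 [ 96 104 107 111 127 159 174 158 152 180 198 199 198][ WARN:0@1.676] global loadsave.cpp:1063 imwrite_ Unsupported depth image for selected encoder is fallbacked to CV_8U.
```

View pics/s12.png

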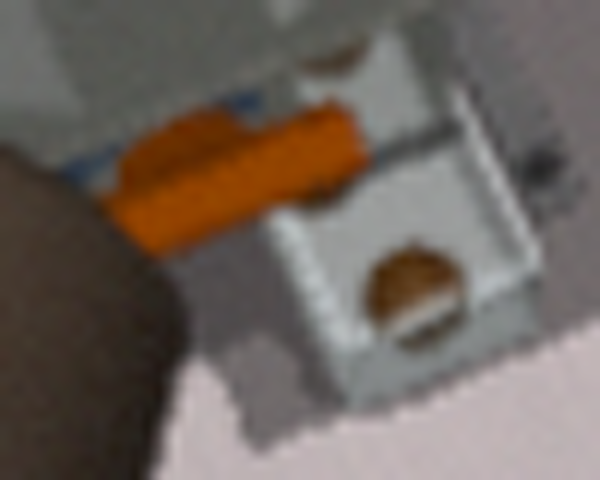

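View pics/diff.png

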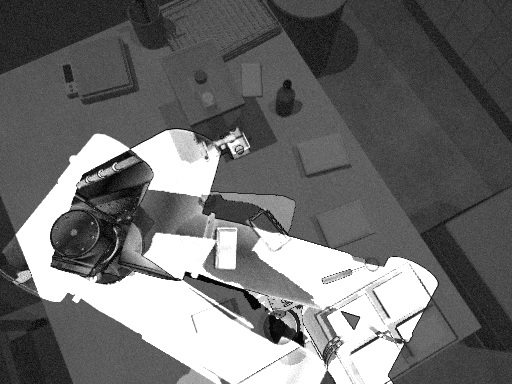

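View pics/top11.png

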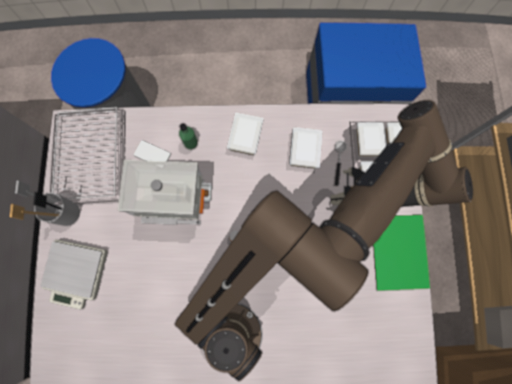

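```bash
python3 -c "
from station import *
print(job_done())"
```

```text
the job is handed in; nothing more can be done
None
```

The snack tub is standing lengthways under the spout against the steel column, the orange paddle knob has been turned clockwise by three clicks, and the job is handed in. It took about 25 s of the 69 s allowed.

- **Tub:** I gripped it at its outer end, carried it into its lane and pushed it back until it met firm resistance. A second push on its outer end with closed fingers met about 14 N. The top camera showed its outer edge in the same place before and after the clicks.
- **Knob:** It started upright. I pushed it round in three strokes, and after each one the camera showed it at rest in the next click position with no force left on the tool. It now rests level.
- **Walnuts:** The last side view shows three brown balls in the tub, one clearly and two partly hidden by the paddle and the spout. I saw none on the table. I did not count the walnuts left in the dispenser; I only saw its feed get shorter.
- **Other things:** Comparing the first and last side pictures showed no sign that anything else had moved. The arm hid part of that view, and it is now clear of everything.

One reading disagreed: from the camera estimate the tub's rim looked about 6 mm further out than expected. Both pushes and its lower edge put it within about 2 to 6 mm of the expected position. I put this down to my error in placing the dispenser.

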